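# Spice tin back in the carousel, turned to the front and held

## Task

Stand the steel spice tin upright in the empty ring of the spice carousel and let go of it, and turn the carousel so that the tin faces straight to the front edge of the worktop. The turntable runs freely, so finish with the gripper still closed on the carousel's handle, holding it still there while I refill the tin. Keep the tin upright all the way, and leave the white mug where it stands.

Things in the scene. Friction and masses are not known exactly. Their poses are not given: they have to be found in the camera images.
- spice_tin: round straight-sided tin of plain steel with a flat lid, 45 mm in diameter and 90 mm tall, about 0.11 kg, loose, standing alone on the open worktop to the left or the right of the carousel. Origin: centre of its underside, z up along it.
- mug: white mug, 78 mm in diameter and 101 mm tall, with a handle, loose, on the open worktop on the other side of the carousel from the tin. Origin: centre of its underside. To be left alone. (A second mug, with tea in it, stands at the back right and is part of the surroundings.)
- carousel: fixed round base of the spice carousel. Origin: on the axis of rotation, at worktop height; x points away from the robot, so the front is -x. On it turns a tray 250 mm in diameter, top 30 mm above the worktop, with five steel rings 72 degrees apart, centres 90 mm from the axis; four hold spice jars (41 mm in diameter, fixed, tops 135 mm above the worktop), one is empty.
- empty_ring (a point): centre of the empty ring on the tray surface that the tin stands on, 30 mm above the worktop and 90 mm from the axis. The ring is 20 mm high with a clear bore 52 mm in diameter, flared to about 59 mm at the mouth. It turns with the tray; its x axis points from the ring to the axis of rotation.
- handle: flat wooden handle on top of the carousel's centre post, on the axis of rotation: 60 mm long, 14 mm thick, 41 mm high, bottom 112 mm and top 153 mm above the worktop. Origin: on the axis, 134 mm above the worktop. Its x axis is its long side, in line with the empty ring (the ring lies on its -x side); grip it across its 14 mm thickness, along its y axis. It is part of the turntable.
- turntable (a joint): angle of the turntable about the vertical axis in rad, growing anticlockwise seen from above. 0 (or any whole turn) is with the empty ring straight to the front, toward the robot's side of the worktop (world -x). Turns freely either way, without catches, with very light friction (about 0.015 N m); stops only two turns away from 0.

How it is judged:
By the outcome, as a careful person would: the job done as asked, in the order asked, and still so for the second after the job is handed in, while the arm keeps its last pose, push and grip.
It also fails if it takes over 48 s, if anything falls off the work surface, if the arm or the gripper's body presses on something with over 40 N, if the wrist force passes 120 N, or if a joint passes its speed limit or range.

## Robot

A 7-joint arm with a two-finger parallel gripper is mounted at the origin on a cart in front of the work surface, level with it; the furniture and walls round the work are solid. World frame = base frame: x ahead of the robot, y to its left, z up, the work surface at z = 0. Lengths are in m, angles in rad, forces in N, time in s.
With the tool pointing down it reaches from about 0.4 to 0.85 m from the base axis. Payload 10.4 kg.
Tool frame: the origin (TCP) lies between the finger pads; the fingertips stand 22 mm ahead of it and the grasp point (between the pads) lies 3 mm ahead of it (r.nose_length is the distance from the TCP to the fingertips, in m); z points along the fingers, y is the line along which they close (so a half turn about z gives the same grasp; the last joint's range is limited). The gripper opens to 87 mm and grips with 3 to 60 N. Pads are 19 mm wide; open, the fingers measure 117 mm over their backs; the gripper's body (75 mm by 190 mm) begins 51 mm behind the grasp point.
Start: joints at [1.217, 0.332, -0.065, 1.46, 0.022, 1.35, -0.088], TCP at [0.203, -0.591, 0.245] pointing down, gripper open.
Joint ranges: [-2.6, 2.6], [-0.5, 2.12], [-1.47, 1.34], [0.16, 2.42], [-1.27, 4.41], [0.06, 2.06], [-2.6, 2.6]. Speed limits (rad/s): [2.22, 2.22, 2.79, 2.79, 3.14, 3.14, 3.14].

## Interface

Orientations are given as a unit quaternion [x, y, z, w].
In Python, from bench import readout, cams, r gives the robot as it stands. The module is installed in compiled form; this text tells all that it offers.
- The arm moves only by the tool step_arm, never from a script. Its argument "deltas" is a list that holds one entry, the list of rows, each a list of 7 numbers: the turn, a rotation vector about the tool's x, y, z in rad, then the shift along the tool's x, y, z in m, then the opening in per cent of the stroke, from 0 (shut) to 100 (fully open). A call has 1 to 20 rows; each row is the pose to reach, as a shift and turn from the pose commanded when the call began, along the tool's axes at that moment; what a row does not reach only later rows make up. A row lasts 1/8 s, in which the tool goes at most 62.5 mm and 10.7 degrees, less where a joint would pass 70% of its speed; a pose out of reach is approached as far as the arm can. A call with a gripper value outside its range is refused whole. The fingers move at their own pace and stop on an object; "squeeze" is the grip in N (left out, the last holds). Time passes only in rows, so rows that repeat a pose let the fingers close. It gives the time, the measured TCP pose, the force, the opening and the grip force at its end, in the units of the state.
- readout.read_state(): the state, without advancing time (a new reading comes with each control period).
- cams.camera(name): name is "scene" or "top" or "wrist"; returns a dict with "img" (384x512x3 uint8, red, green, blue), "fx", "fy", "cx", "cy" (pixels), "origin" and "rotation" of the camera in the world; the wrist camera has in their place "T_tool_cam" (4x4, takes a point from camera to tool coordinates, whose origin is the TCP and whose axes are the flange's). Camera axes: x right, y up, looking along -z (the intrinsics and any distortion apply to the point x, -y, -z); pixel columns grow to the right and rows downward; lengths in m; the calibration is good to about 2 mm. A picture is of the moment at which its call begins: read the wrist's pose just before it. There is no depth.
- r.close_job(): hands the job in; it is judged then, once.
The state is a dict: "time": time; "joint_positions": joint angles; "joint_vel": joint speeds; "joint_torque": joint torques, N m; "ee_pos": TCP position; "eef_rot": TCP orientation; "ft_force": force on the tool from outside, world axes, zero at the start; "torque": the same for the moment, N m; "width": finger opening in m; "grip_force": force on a finger pad.
Only numpy, scipy, OpenCV 4.12 (cv2) and the standard library are available. Lean on these libraries where they do the work, as an engineer would, in place of code of your own. Each camera call takes 0.05 s, during which the arm holds its last target. There are 200 camera calls.

## Working session

There is one attempt and no reset: what is moved stays moved. The work goes in short steps, Python scripts to look and compute and a tool call to move; the robot and the scene stay as the last step left them, time stands still between calls to the robot, and variables do not carry over. Pictures are saved under pics/ and viewed, at most 10 in all, crops included, and the job is handed in when it is done.

Besides the shell and the picture viewer there is one more tool, called after "Call:" in YAML: its name, and indented under it one key for each argument. step_arm: Moves the arm, as the interface text tells. Its arguments: {"type":"object","properties":{"deltas":{"type":"array"},"squeeze":{"type":"number"}},"required":["deltas"]}

```bash
mkdir -p pics; python3 - <<'E'
from bench import readout,cams,r
import cv2,numpy as np
s=readout.read_state();print({k:np.round(v,3).tolist() for k,v in s.items()},r.nose_length)
for n in("top","scene"):
    c=cams.camera(n);cv2.imwrite(f"pics/{n}0.png",c["img"][:,:,::-1])
    print(n,{k:np.round(v,4).tolist() for k,v in c.items() if k!="img"})
E
```

```text
{'time': 0.0, 'joint_positions': [1.217, 0.333, -0.065, 1.461, 0.022, 1.35, -0.089], 'joint_vel': [-0.001, 0.001, 0.001, 0.001, 0.0, 0.0, 0.001], 'joint_torque': [0.001, -62.326, 0.025, -38.989, -0.061, 0.04, 0.0], 'ee_pos': [0.203, -0.591, 0.244], 'eef_rot': [0.986, 0.165, -0.0, -0.001], 'ft_force': [1.097, 0.204, -0.48], 'torque': [0.025, -0.003, -0.016], 'grip_force': 0.0, 'width': 0.087} 0.022
top {'fx': 384.1557, 'fy': 384.1557, 'cx': 260.4023, 'cy': 187.3996, 'origin': [0.2603, 0.0325, 1.2994], 'rotation': [0.0692, -0.0689, -0.7007, 0.7068]}
scene {'fx': 478.3493, 'fy': 478.3493, 'cx': 249.9559, 'cy': 186.681, 'origin': [0.0456, 0.9684, 0.9843], 'rotation': [-0.0881, 0.4022, 0.8855, -0.2155]}
```

View pics/top0.png

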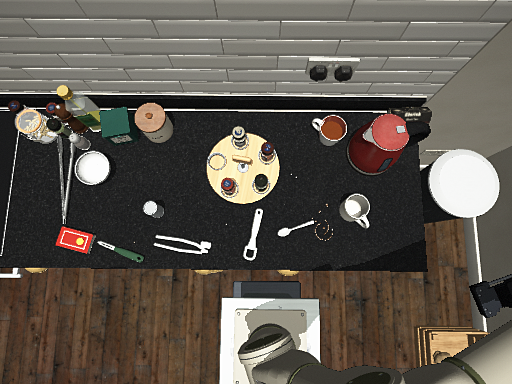

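View pics/scene0.png

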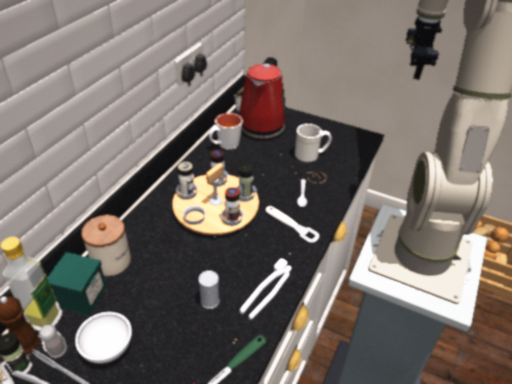

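The top view shows the tin at about (152,209), mug (355,209), carousel centre (243,169), empty ring (217,162) and handle (242,159). The scene view agrees: tin at (209,290) and empty ring at (194,214).

```bash
cat > h.py <<'E'
import numpy as np,cv2
from scipy.spatial.transform import Rotation as R
from bench import readout,cams,r
def pose():
    s=readout.read_state();return np.array(s["ee_pos"]),R.from_quat(s["eef_rot"])
def grab(n):
    p,q=pose();c=cams.camera(n)
    if "origin" in c: o,Rc=np.array(c["origin"]),R.from_quat(c["rotation"]).as_matrix()
    else:
        T=np.array(c["T_tool_cam"]);o=p+q.apply(T[:3,3]);Rc=q.as_matrix()@T[:3,:3]
    c["o"],c["Rc"]=o,Rc;return c
def ray(c,u,v,z):
    d=c["Rc"]@np.array([(u-c["cx"])/c["fx"],-(v-c["cy"])/c["fy"],-1.])
    return c["o"]+d*(z-c["o"][2])/d[2]
def proj(c,P):
    x=c["Rc"].T@(np.array(P)-c["o"]);return np.array([c["cx"]-c["fx"]*x[0]/x[2],c["cy"]+c["fy"]*x[1]/x[2]])
def go(P,yaw):  # tool-frame delta to world point P, tool down, tool y at world angle yaw (mod pi)
    p,q=pose()
    y=np.array([np.cos(yaw),np.sin(yaw),0])
    best=None
    for s in(1,-1):
        Y=s*y;Z=np.array([0,0,-1.]);X=np.cross(Y,Z)
        G=R.from_matrix(np.c_[X,Y,Z]);rv=(q.inv()*G).as_rotvec()
        if best is None or np.linalg.norm(rv)<np.linalg.norm(best):best=rv
    print("delta",np.round(best,3),np.round(q.inv().apply(np.array(P)-p),4))
E
python3 - <<'E'
from h import *
c=grab("top");print(c["img"].shape,[k for k in c])
hsv=cv2.cvtColor(c["img"],cv2.COLOR_RGB2HSV)
m=((hsv[...,0]>14)&(hsv[...,0]<30)&(hsv[...,1]>60)&(hsv[...,2]>120)).astype(np.uint8)
m[:,:190]=0;m[:,300:]=0;m[:115]=0;m[215:]=0
pts=cv2.convexHull(cv2.findNonZero(cv2.morphologyEx(m,cv2.MORPH_OPEN,np.ones((3,3)))))[:,0]
P=np.array([ray(c,u+.0,v+.0,.03)[:2] for u,v in pts])
A=np.c_[2*P,np.ones(len(P))];x=np.linalg.lstsq(A,(P**2).sum(1),rcond=None)[0]
print("axis",x[:2],"rad",np.sqrt(x[2]+x[0]**2+x[1]**2))
for n,u,v,z in(("tin",152,207,.09),("ring",217,162,.05),("handle",242,160,.153),("mug",352,208,.1)):print(n,ray(c,u,v,z))
print(proj(c,[*x[:2],.153]))
cv2.imwrite("pics/crop1.png",cv2.resize(c["img"][110:230,130:290,::-1],None,fx=5,fy=5,interpolation=cv2.INTER_CUBIC))
w=grab("wrist");print(np.round(w["T_tool_cam"],3))
E
```

```text
(384, 512, 3) ['img', 'fx', 'fy', 'cx', 'cy', 'origin', 'rotation', 'o', 'Rc']
axis [0.58097849 0.09557315] rad 0.11919813621400589
tin [0.43359759 0.37789169 0.09      ]
ring [0.59371704 0.1806599  0.05      ]
handle [0.57327513 0.09150235 0.153     ]
mug [ 0.43443168 -0.25503016  0.1       ]
[240.72725371 157.57804176]
[[ 0.001  0.968  0.251  0.068]
 [ 1.    -0.001 -0.    -0.001]
 [-0.     0.251 -0.968 -0.139]
 [ 0.     0.     0.     1.   ]]
```

View pics/crop1.png

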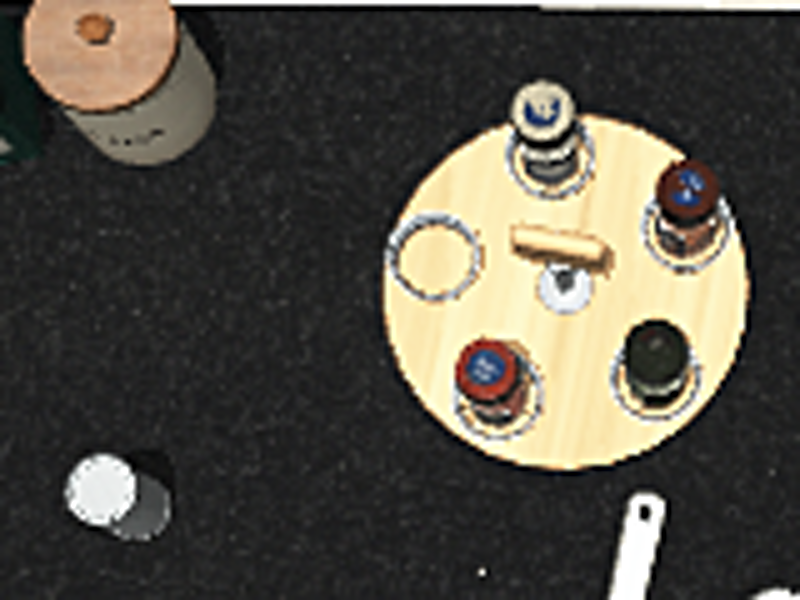

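The crop puts the ring centre at about (217,161), the tin lid at (150,208) and the carousel centre at (243,168). The ring therefore points roughly along +y, and the turntable is near -99°.

```bash
python3 - <<'E'
from h import *
for P in([.45,-.35,.29],[.5,0,.29],[.434,.38,.24]):go(P,np.radians(-9))
E
```

```text
delta [-1.000e-03 -0.000e+00 -1.083e+00] [ 0.3119 -0.1477 -0.0458]
delta [-1.000e-03 -0.000e+00 -1.083e+00] [ 0.4729 -0.4624 -0.0456]
delta [-1.000e-03 -0.000e+00 -1.083e+00] [ 0.5339 -0.8432  0.0047]
```

Call:
step_arm:
  deltas:
    - [[0,0,0,0.312,-0.148,-0.046,100],[0,0,0,0.312,-0.148,-0.046,100],[0,0,0,0.312,-0.148,-0.046,100],[0,0,0,0.312,-0.148,-0.046,100],[0,0,0,0.312,-0.148,-0.046,100],[0,0,0,0.312,-0.148,-0.046,100],[0,0,-0.5,0.473,-0.462,-0.046,100],[0,0,-0.5,0.473,-0.462,-0.046,100],[0,0,-0.5,0.473,-0.462,-0.046,100],[0,0,-0.5,0.473,-0.462,-0.046,100],[0,0,-0.5,0.473,-0.462,-0.046,100],[0,0,-0.5,0.473,-0.462,-0.046,100],[0,0,-1.083,0.534,-0.843,0.005,100],[0,0,-1.083,0.534,-0.843,0.005,100],[0,0,-1.083,0.534,-0.843,0.005,100],[0,0,-1.083,0.534,-0.843,0.005,100],[0,0,-1.083,0.534,-0.843,0.005,100],[0,0,-1.083,0.534,-0.843,0.005,100],[0,0,-1.083,0.534,-0.843,0.005,100],[0,0,-1.083,0.534,-0.843,0.005,100]]

```text
time: 2.7
ee_pos: [0.4338, 0.3801, 0.2391]
eef_rot: [0.76, 0.65, -0.0, -0.0]
ft_force: [0.5, -0.6, -0.4]
width: 0.0874
grip_force: 0.0
```

```bash
python3 - <<'E'
from h import *
w=grab("wrist");cv2.imwrite("pics/w1.png",w["img"][:,:,::-1])
print(proj(w,[.434,.38,.09]),proj(w,[.434,.38,0]),proj(w,[.594,.181,.05]), w["o"])
E
```

```text
[253.91786375 185.84923318] [253.75371196 170.00260409] [397.32975036 306.0021166 ] [0.44394326 0.4488155  0.37804928]
```

View pics/w1.png

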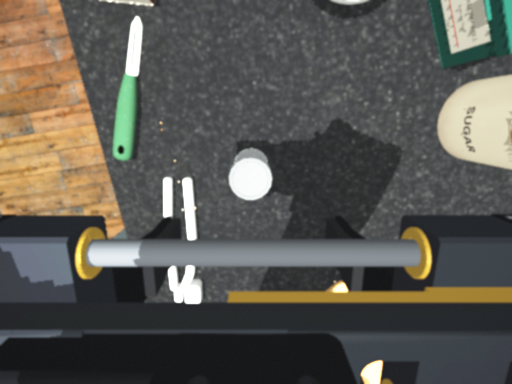

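The wrist view shows the tin lid centred at about (251,178), slightly above the predicted spot. The tongs lie flat to its left, well below the fingertips.

```bash
python3 - <<'E'
from h import *
w=grab("wrist");hsv=cv2.cvtColor(w["img"],cv2.COLOR_RGB2HSV)
m=((hsv[...,2]>215)&(hsv[...,1]<40)).astype(np.uint8);m[:,:215]=0;m[:,290:]=0;m[:135]=0;m[212:]=0
k=max(cv2.findContours(m,cv2.RETR_EXTERNAL,cv2.CHAIN_APPROX_NONE)[0],key=cv2.contourArea)
(u,v),rad=cv2.minEnclosingCircle(k);e=cv2.fitEllipse(k);print(u,v,rad,e)
t=ray(w,*e[0],.09);print(t,ray(w,u,v,.09));go([*t[:2],.075],np.radians(-9))
E
```

```text
248.63673400878906 177.36595153808594 21.128400802612305 ((248.65386962890625, 177.32020568847656), (40.880531311035156, 41.374656677246094), 92.08324432373047)
[0.43111318 0.38826301 0.09      ] [0.43108823 0.38821859 0.09      ]
delta [ 0.001  0.001 -0.002] [ 0.0096 -0.0058  0.1645]
```

Call:
step_arm:
  deltas:
    - [[0,0,0,0.009,-0.005,0.05,100],[0,0,0,0.009,-0.005,0.1,100],[0,0,0,0.009,-0.005,0.14,100],[0,0,0,0.009,-0.005,0.164,100],[0,0,0,0.009,-0.005,0.164,100],[0,0,0,0.009,-0.005,0.164,0],[0,0,0,0.009,-0.005,0.164,0],[0,0,0,0.009,-0.005,0.164,0],[0,0,0,0.009,-0.005,0.164,0],[0,0,0,0.009,-0.005,0.164,0],[0,0,0,0.009,-0.005,0.164,0]]
  squeeze: 20

```text
time: 4.18
ee_pos: [0.4308, 0.3893, 0.0756]
eef_rot: [0.76, 0.649, 0.0, 0.0]
ft_force: [-0.1, 0.2, 1.6]
width: 0.0449
grip_force: 19.9
```

```bash
python3 - <<'E'
from h import *
go([.581,.096,.275],np.radians(-9))
E
```

```text
delta [ 0. -0.  0.] [-0.2662  0.1943 -0.1994]
```

Call:
step_arm:
  deltas:
    - [[0,0,0,0,0,-0.03,0],[0,0,0,0,0,-0.08,0],[0,0,0,0,0,-0.13,0],[0,0,0,0,0,-0.18,0],[0,0,0,-0.03,0.02,-0.2,0],[0,0,0,-0.067,0.049,-0.2,0],[0,0,0,-0.104,0.076,-0.2,0],[0,0,0,-0.145,0.106,-0.2,0],[0,0,0,-0.185,0.135,-0.2,0],[0,0,0,-0.225,0.164,-0.2,0],[0,0,0,-0.25,0.182,-0.2,0],[0,0,0,-0.266,0.194,-0.2,0],[0,0,0,-0.266,0.194,-0.2,0],[0,0,0,-0.266,0.194,-0.2,0]]

```text
time: 5.92
ee_pos: [0.5801, 0.0982, 0.2756]
eef_rot: [0.76, 0.65, 0.0, -0.0]
ft_force: [-0.1, 0.1, -1.8]
width: 0.0445
grip_force: 19.9
```

```bash
python3 - <<'E'
from h import *
w=grab("wrist");cv2.imwrite("pics/w2.png",w["img"][:,:,::-1])
print(pose()[0],proj(w,[.594,.181,.05]),proj(w,[.594,.181,.03]),proj(w,[.581,.096,.153]))
E
```

```text
[0.58009079 0.09820989 0.27569777] [254.36380932 103.96252581] [254.29156814 104.61699764] [254.94704791 194.58437166]
```

View pics/w2.png

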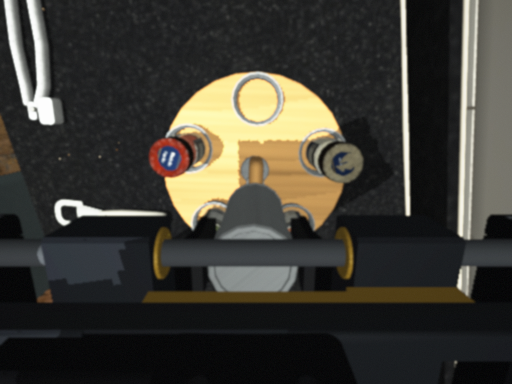

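The wrist view shows the empty ring at about (258,98), with its neighbours at (190,148) and (325,150). The tin hangs straight in the fingers.

```bash
python3 - <<'E'
from h import *
w=grab("wrist");hsv=cv2.cvtColor(w["img"],cv2.COLOR_RGB2HSV)
wood=((hsv[...,1]>70)&(hsv[...,0]>8)&(hsv[...,0]<32)&(hsv[...,2]>90)).astype(np.uint8)
sub=wood.copy();sub[:, :225]=0;sub[:,292:]=0;sub[135:]=0
# inner wood disc: component containing the ring centre
n,l,st,ce=cv2.connectedComponentsWithStats(sub,connectivity=4)
i=l[98,258];print(st[i],ce[i])
k=max(cv2.findContours((l==i).astype(np.uint8),cv2.RETR_EXTERNAL,cv2.CHAIN_APPROX_NONE)[0],key=len)
e=cv2.fitEllipse(k);print(e)
gray=((hsv[...,1]<60)&(hsv[...,2]>70)).astype(np.uint8);gray[:,:228]=0;gray[:,288:]=0;gray[128:]=0;gray[:70]=0
k2=max(cv2.findContours(gray,cv2.RETR_EXTERNAL,cv2.CHAIN_APPROX_NONE)[0],key=len);e2=cv2.fitEllipse(k2);print("outer",e2)
print("in",ray(w,*e[0],.04),"out",ray(w,*e2[0],.05))
wd=wood.copy();wd[200:]=0;wd[:,:150]=0;wd[:,370:]=0
h=cv2.convexHull(cv2.findNonZero(cv2.morphologyEx(wd,cv2.MORPH_OPEN,np.ones((3,3)))))[:,0]
h=h[h[:,1]<165]
P=np.array([ray(w,*q,.03)[:2] for q in h]);A=np.c_[2*P,np.ones(len(P))];x=np.linalg.lstsq(A,(P**2).sum(1),rcond=None)[0]
print("axis",x[:2],np.sqrt(x[2]+x[:2]@x[:2]),pose()[0])
E
```

```text
[ 237   78   41   44 1408] [256.86647727  99.64985795]
((256.8637390136719, 99.65025329589844), (40.23972702026367, 42.7020149230957), 0.9051015377044678)
outer ((256.6602783203125, 98.5550537109375), (51.0929069519043, 54.571346282958984), 3.476095199584961)
in [0.59799348 0.18598366 0.04      ] out [0.59772786 0.18676039 0.05      ]
axis [0.58118309 0.09801793] 0.12445775784067414 [0.5801525  0.09803193 0.2757464 ]
```

```bash
python3 - <<'E'
from h import *
go([.5975,.1873,.107],np.radians(-10.5))
E
```

```text
delta [ 0.    -0.     0.029] [0.0908 0.0034 0.1688]
```

Call:
step_arm:
  deltas:
    - [[0,0,0.029,0.045,0.002,0,0],[0,0,0.029,0.075,0.003,0,0],[0,0,0.029,0.091,0.0035,0.02,0],[0,0,0.029,0.091,0.0035,0.06,0],[0,0,0.029,0.091,0.0035,0.1,0],[0,0,0.029,0.091,0.0035,0.13,0],[0,0,0.029,0.091,0.0035,0.13,0],[0,0,0.029,0.091,0.0035,0.13,0]]

```text
time: 7.02
ee_pos: [0.5987, 0.1857, 0.1464]
eef_rot: [0.77, 0.638, 0.0, 0.0]
ft_force: [-0.0, 0.7, -1.1]
width: 0.0445
grip_force: 19.9
```

```bash
python3 - <<'E'
from h import *
c=grab("top");print(pose()[0]);a=cv2.resize(c["img"][110:220,170:310,::-1],None,fx=4,fy=4,interpolation=cv2.INTER_CUBIC)
s=grab("scene");b=cv2.resize(s["img"][120:250,140:290,::-1],None,fx=4,fy=4,interpolation=cv2.INTER_CUBIC)[:440]
cv2.imwrite("pics/c3.png",cv2.resize(np.hstack([a,b]),None,fx=.68,fy=.68))
E
```

```text
[0.599037   0.18579899 0.14692284]
```

View pics/c3.png

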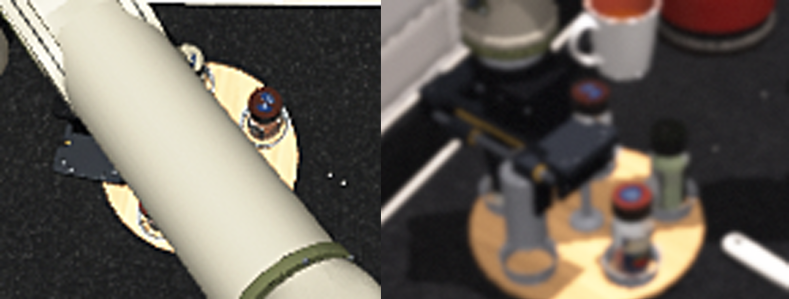

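The top view is blocked by the arm. The scene view shows the tin just above the empty ring, upright and lined up.

Call:
step_arm:
  deltas:
    - [[0,0,0,0.001,-0.001,0.01,0],[0,0,0,0.001,-0.001,0.02,0],[0,0,0,0.001,-0.001,0.028,0],[0,0,0,0.001,-0.001,0.034,0],[0,0,0,0.001,-0.001,0.038,0],[0,0,0,0.001,-0.001,0.038,0]]

```text
time: 7.88
ee_pos: [0.5976, 0.1867, 0.1073]
eef_rot: [0.77, 0.638, -0.0, -0.0]
ft_force: [-0.3, -0.1, -1.2]
width: 0.0444
grip_force: 19.9
```

Call:
step_arm:
  deltas:
    - [[0,0,0,0,0,0.0015,0],[0,0,0,0,0,0.0015,0],[0,0,0,0,0,0.0015,60],[0,0,0,0,0,0.0015,75],[0,0,0,0,0,0.0015,75],[0,0,0,0,0,0.0015,75],[0,0,0,0,0,-0.03,75],[0,0,0,0,0,-0.08,75],[0,0,0,0,0,-0.13,75],[0,0,0,-0.04,0,-0.16,75],[0,0,0,-0.09,0,-0.16,75],[0,0,0,-0.09,0,-0.16,75],[0,0,0,-0.09,0,-0.16,75]]

```text
time: 9.5
ee_pos: [0.5809, 0.0985, 0.2676]
eef_rot: [0.77, 0.638, 0.0, -0.0]
ft_force: [1.0, 0.8, 1.4]
width: 0.0653
grip_force: 0.0
```

```bash
python3 - <<'E'
from h import *
w=grab("wrist");s=grab("scene")
b=cv2.resize(s["img"][130:240,150:270,::-1],(420,385),interpolation=cv2.INTER_CUBIC)
a=cv2.resize(w["img"][40:240,130:390,::-1],(380,292))
im=np.zeros((385,800,3),np.uint8);im[:292,:380]=a;im[:,380:]=b;cv2.imwrite("pics/c4.png",im)
A=[.5812,.098];t=np.radians(79.4)
print(pose()[0],proj(w,[.5978,.1864,.12]),proj(w,[*A,.153]),proj(w,[A[0]-.03*np.cos(t),A[1]-.03*np.sin(t),.153]),proj(w,[A[0]+.03*np.cos(t),A[1]+.03*np.sin(t),.153]))
go([*A,.132],np.radians(-10.6))
E
```

```text
[0.58079853 0.09965478 0.2674652 ] [254.04710518  94.30257519] [254.07100857 195.14217859] [254.05174434 225.9013049 ] [254.09140747 162.57132041]
delta [-0.    -0.001  0.001] [-0.0016  0.0007  0.1355]
```

View pics/c4.png

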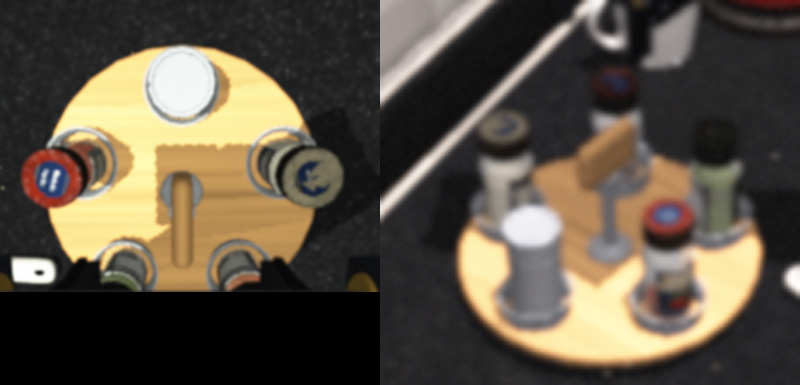

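The tin stands upright in the ring, with its lid at wrist pixel (254,96). The handle runs vertically at column 254, in line with the tool. Next I'll grip the handle.

Call:
step_arm:
  deltas:
    - [[0,0,0,-0.001,0,0.05,75],[0,0,0,-0.001,0,0.1,75],[0,0,0,-0.001,0,0.125,75],[0,0,0,-0.001,0,0.132,75],[0,0,0,-0.001,0,0.132,75],[0,0,0,-0.001,0,0.132,30],[0,0,0,-0.001,0,0.132,0],[0,0,0,-0.001,0,0.132,0],[0,0,0,-0.001,0,0.132,0],[0,0,0,-0.001,0,0.132,0],[0,0,0,-0.001,0,0.132,0]]
  squeeze: 20

```text
time: 10.98
ee_pos: [0.582, 0.097, 0.1357]
eef_rot: [0.77, 0.638, 0.001, 0.001]
ft_force: [-3.3, 3.3, -7.5]
width: 0.0137
grip_force: 20.0
```

```bash
python3 - <<'E'
from h import *
s=readout.read_state();print({k:np.round(s[k],3).tolist() for k in s})
go(pose()[0],np.radians(90))
E
```

```text
{'time': 10.975, 'joint_positions': [0.349, 0.438, -0.74, 1.659, 0.317, 1.165, -0.656], 'joint_vel': [0.002, 0.004, 0.005, 0.013, 0.003, -0.028, 0.002], 'joint_torque': [-2.529, -62.058, -14.435, -30.166, -2.358, 4.915, -0.06], 'ee_pos': [0.582, 0.097, 0.136], 'eef_rot': [0.77, 0.638, 0.001, 0.001], 'ft_force': [-3.265, 3.265, -7.467], 'torque': [1.166, 1.011, 0.025], 'grip_force': 20.033, 'width': 0.014}
delta [ 0.002 -0.002  1.384] [0. 0. 0.]
```

Call:
step_arm:
  deltas:
    - [[0,0,-0.03,0,0,0,0],[0,0,-0.09,0,0,0,0],[0,0,-0.18,0,0,0,0],[0,0,-0.29,0,0,0,0],[0,0,-0.41,0,0,0,0],[0,0,-0.53,0,0,0,0],[0,0,-0.65,0,0,0,0],[0,0,-0.77,0,0,0,0],[0,0,-0.89,0,0,0,0],[0,0,-1.01,0,0,0,0],[0,0,-1.13,0,0,0,0],[0,0,-1.25,0,0,0,0],[0,0,-1.37,0,0,0,0],[0,0,-1.49,0,0,0,0],[0,0,-1.59,0,0,0,0],[0,0,-1.67,0,0,0,0],[0,0,-1.72,0,0,0,0],[0,0,-1.757,0,0,0,0],[0,0,-1.757,0,0,0,0],[0,0,-1.757,0,0,0,0]]
  squeeze: 30

```text
time: 13.48
ee_pos: [0.5812, 0.0964, 0.1356]
eef_rot: [0.001, 1.0, -0.001, 0.0]
ft_force: [1.2, -4.9, 3.2]
width: 0.0138
grip_force: 30.0
```

```bash
python3 - <<'E'
from h import *
p,q=pose();w=grab("wrist");s=grab("scene")
print(p,q.as_matrix()[:,0].round(4),readout.read_state()["joint_positions"])
b=cv2.resize(s["img"][120:250,140:290,::-1],(390,338),interpolation=cv2.INTER_CUBIC)
a=cv2.resize(w["img"][:300,100:420,::-1],(400,375))
im=np.zeros((375,790,3),np.uint8);im[:,:400]=a;im[:338,400:]=b;cv2.imwrite("pics/c5.png",im)
print(proj(w,[.4912,.098,.12]),proj(w,[.5812,.098,.153]))
E
```

```text
[0.58123402 0.09635864 0.13563758] [-1.0e+00  1.7e-03 -6.0e-04] [ 0.56881916  0.56911129 -1.06676303  1.64924787  0.52390414  1.23948261
  0.96105738]
[253.44156855  72.51548638] [253.58191429 267.68063603]
```

View pics/c5.png

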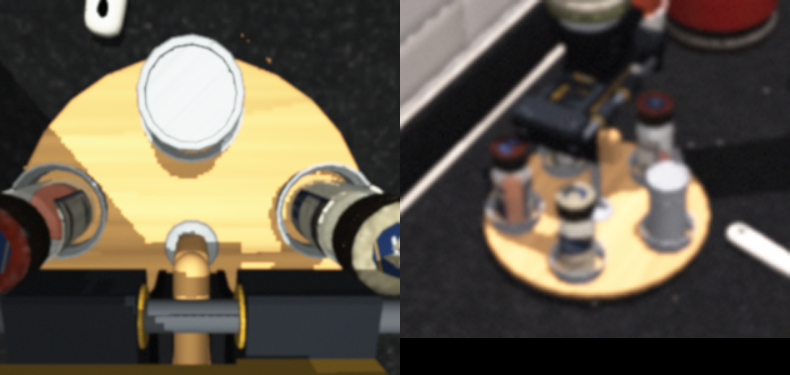

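The wrist view shows the tin lid at about (252,74), against a prediction of (253,73). The tin is upright and straight to the front, with the handle held between the pads at column 254. Forces are low, so I'm handing in.

```bash
python3 -c "
from bench import r
print(r.close_job())"
```

```text
the job is handed in; nothing more can be done
None
```

The tin stands upright in the ring with the gripper off it, the carousel is turned so the tin faces the front edge to within about 1° by the wrist camera, and the gripper is closed on the handle at 30 N; I kept the arm clear of the white mug, and handed in after about 14 s of robot time.

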